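# Lock the cold chisel in the plier clamp

### The arm

A 6-joint arm with a two-finger parallel gripper is mounted at the origin on a cart in front of the work surface, level with it; the furniture and walls round the work are solid. World frame = base frame: x ahead of the robot, y to its left, z up, the work surface at z = 0. Lengths are in m, angles in rad, forces in N, time in s.
With the tool pointing down it reaches from about 0.3 to 0.875 m from the base axis. Payload 6.4 kg.
Tool frame: the origin (TCP) lies midway between the tips of the shut fingers; the grasp point (between the pads) lies 19 mm behind it; z points along the fingers, y is the direction in which the jaws open and shut (so a half turn about z gives the same grasp; the last joint's range is limited). The gripper opens to 85 mm and grips with 20 to 120 N. Pads are 22 mm wide; open, the fingers measure 114 mm over their backs; the gripper's body (76 mm by 85 mm) begins 54 mm behind the grasp point. The pads swing forward as they close: fully open they stand 13 mm farther back than shut.
Start: joints at [1.084, 0.181, 1.607, -0, 1.354, -0.206], TCP at [0.159, 0.552, 0.205] pointing down, gripper open.
Joint ranges: [-2.99, 2.99], [-0.89, 2.07], [0.3, 2.58], [-1.14, 4.28], [0, 2.63], [-3.12, 3.12]. Speed limits (rad/s): [2.57, 2.57, 3.01, 3.14, 3.14, 3.14].

### API

Orientations are given as a unit quaternion [w, x, y, z].
In Python, from bench import ctrl, optics, ticket gives the robot as it stands. The module is installed in compiled form; this text tells all that it offers.
- The arm moves only by the tool step_arm, never from a script. Its argument "targets" is text: rows parted by semicolons, each of 6 numbers parted by spaces: the shift along the tool's x, y, z in mm, then the turn, a rotation vector about the tool's x, y, z in rad. In form: dx dy dz rx ry rz; .... A call has 1 to 8 rows; each row is the pose to reach, as a shift and turn from the pose commanded when the call began, along the tool's axes at that moment; what a row does not reach only later rows make up. A row lasts 1/8 s, in which the tool goes at most 62.5 mm and 10.7 degrees, less where a joint would pass 70% of its speed; a pose out of reach is approached as far as the arm can. A call with a gripper value outside its range is refused whole. "grip" is the opening in per cent of the stroke, from 0 (shut) to 100 (fully open), set as the call begins (left out, the last holds). The fingers move at their own pace and stop on an object; the grip force is fixed at half the most. Time passes only in rows, so rows that repeat a pose let the fingers close. It gives the time, the measured TCP pose, the force and the opening at its end, in the units of the state.
- ctrl.get_obs(): the state, without advancing time (a new reading comes with each control period).
- optics.camera(name): name is "scene" or "top" or "wrist"; returns a dict with "image" (420x560x3 uint8, red, green, blue), "mtx" (3x3 intrinsics, pixels), "xyz" and "orientation" of the camera in the world. Camera axes: x right, y up, looking along -z (the intrinsics and any distortion apply to the point x, -y, -z); pixel columns grow to the right and rows downward; lengths in m; the calibration is good to about 2 mm. A picture is of the moment at which its call begins. There is no depth.
- ticket.hand_in(): hands the job in, once; it reports no verdict.
The state is a dict: "time_s": time; "q": joint angles; "dq": joint speeds; "joint_efforts": joint torques, N m; "eef_pos": TCP position; "eef_rot": TCP orientation; "wrist_force": force on the tool from outside, world axes, zero at the start; "torque": the same for the moment, N m; "opening": opening from 0.0 (shut) to 1.0 (fully open).
Only numpy, scipy, OpenCV 4.12 (cv2) and the standard library are available. Lean on these libraries where they do the work, as an engineer would, in place of code of your own. Each camera call takes 0.05 s, during which the arm holds its last target.

### The job

The cold chisel is to be held for sharpening. Lay it in the two V rests of the blue clamp, plain round end between the open jaws and cutting edge pointing away from the handles, then squeeze the two red handles together until they pass the hard point and snap over into their locked position, and let go. Leave the pointed punch where it lies.

Things in the scene. Friction and masses are not known exactly. Their poses are not given: they have to be found in the camera images.
- chisel_mid (a point): Middle of the loose grey cold chisel lying on the bench (176 mm long, 0.3 kg), on its axis, 10.6 mm over the bench; grasp it here. Long axis y: round shank 21 mm in diameter from y -40 to the butt at y +88; flat blade up to 26 mm wide from y -40 to the cutting edge at y -88 mm.
- seat (a point): Where chisel_mid belongs in the blue-plated clamp fixed to the bench, 42 mm over the bench, +y towards the handles; laid home the chisel's axes match it (15 mm off along y is fine). V rests that centre it at y +44 and -34 mm, each 10 mm long, 43 mm wide, 46 mm tall; between them only the plate, top at 8 mm. Open jaws at y +66, 39 mm apart. Pivot pin at y +121, 55 mm tall.
- squeeze (a point): Midway between the two red handles where they are squeezed together along x (one finger outside each), 42 mm over the bench, 226 mm in +y from seat, same axes. Handles 20 mm tall, from y -40 to +45 mm; here 64 mm over the outsides when open, about 30 when locked; 28 mm of air below. Takes about 7 N on each handle at the peak, then they spring shut and stay.
- clamp_handle (a joint): Angle of each handle in rad (both move alike): 0 open as at the start, hardest at about 0.05, passes centre at 0.115 and then closes by its own spring; about 0.17 locked on the chisel, 0.185 at its stop.
- punch_mid (a point): Middle of a loose steel punch (121 mm long, 16 mm thick, tapering to a point at its -y end, long axis y), 8 mm over the bench. Shorter than the chisel; a bystander to leave alone. Beyond it, at the far right of the bench (y under -0.5 m), stands a tall wooden drawer cabinet: swing the arm clear of it.

How it is judged:
By the outcome, as a careful person would: the job done as asked, in the order asked, and still so for the second after the job is handed in, with the robot touching nothing.
It also fails if it takes over 43 s, if anything falls off the work surface, if the arm or the gripper's body presses on something with over 40 N, if the wrist force passes 120 N, or if a joint passes its speed limit or range.

## Working session

There is one attempt and no reset: what is moved stays moved. The work goes in short steps, Python scripts to look and compute and a tool call to move; the robot and the scene stay as the last step left them, time stands still between calls to the robot, and variables do not carry over. Pictures are saved under pics/ and viewed, and the job is handed in when it is done.

Besides the shell and the picture viewer there is one more tool, called after ">>>" as a command line: name --argument value ..., lists and objects as JSON in quotes. step_arm: Moves the arm, as the interface text tells. Its arguments: {"type":"object","properties":{"targets":{"type":"string"},"grip":{"type":"number"}},"required":["targets"]}

```bash
mkdir -p pics
cat > h.py <<'E'
from bench import ctrl, optics, ticket
import numpy as np, cv2, pickle
from scipy.spatial.transform import Rotation as R
def snap(n,f):
    c=optics.camera(n); cv2.imwrite(f'pics/{f}.png',c['image'][:,:,::-1]); pickle.dump(c,open(f'pics/{f}.pkl','wb')); return c
def rot(q): return R.from_quat([q[1],q[2],q[3],q[0]]).as_matrix()
def ray(c,u,v):
    m=c['mtx']; d=np.array([(u-m[0,2])/m[0,0],-(v-m[1,2])/m[1,1],-1.]); return np.array(c['xyz']),rot(c['orientation'])@d
def onz(c,u,v,z):
    o,d=ray(c,u,v); return o+d*(z-o[2])/d[2]
def proj(c,p):
    q=rot(c['orientation']).T@(np.array(p)-c['xyz']); m=c['mtx']; return m[0,0]*q[0]/-q[2]+m[0,2], m[1,1]*-q[1]/-q[2]+m[1,2]
E
python3 - <<'E'
from h import *
for n in ['scene','top','wrist']:
    c=snap(n,n+'0'); print(n,{k:c[k] for k in c if k!='image'})
print(ctrl.get_obs())
E
```

```text
scene {'mtx': array([[387.47599264,   0.        , 277.60710484],
       [  0.        , 387.47599264, 207.16232611],
       [  0.        ,   0.        ,   1.        ]]), 'xyz': array([ 0.19222884, -0.54222542,  0.77908279]), 'orientation': array([ 0.88831497,  0.3596201 , -0.09739954, -0.26848321])}
top {'mtx': array([[395.92057702,   0.        , 273.15352478],
       [  0.        , 395.92057702, 206.01238489],
       [  0.        ,   0.        ,   1.        ]]), 'xyz': array([0.35432345, 0.08845296, 1.05343759]), 'orientation': array([ 0.71052574,  0.05333133, -0.07513583, -0.69761275])}
wrist {'mtx': array([[331.00130244,   0.        , 270.80845066],
       [  0.        , 331.00130244, 210.28191838],
       [  0.        ,   0.        ,   1.        ]]), 'xyz': array([0.09159109, 0.57289628, 0.37229027]), 'orientation': array([ 0.79127782, -0.11293689, -0.08418251,  0.5950109 ])}
{'time_s': 0.15, 'q': array([ 1.08371662e+00,  1.81376583e-01,  1.60774422e+00,  1.54647766e-05,
        1.35383109e+00, -2.06292346e-01]), 'dq': array([ 7.44573870e-05, -1.68235973e-03, -3.78778783e-03, -9.18939613e-04,
       -1.07871732e-03, -1.36235566e-04]), 'joint_efforts': array([ 1.18467178e-03, -4.45264578e+01, -3.51694214e+01, -3.57131312e-04,
        5.81636676e-03,  2.22148333e-05]), 'eef_pos': array([0.15909824, 0.55208293, 0.20450414]), 'eef_rot': array([-2.38022850e-04,  1.39934554e-01,  9.90160522e-01, -6.36616692e-04]), 'wrist_force': array([-0.74578929, -0.30009776, -0.18434332]), 'torque': array([ 0.00084167,  0.00950448, -0.0127958 ]), 'opening': 0.9976589438458283}
```

View pics/scene0.png

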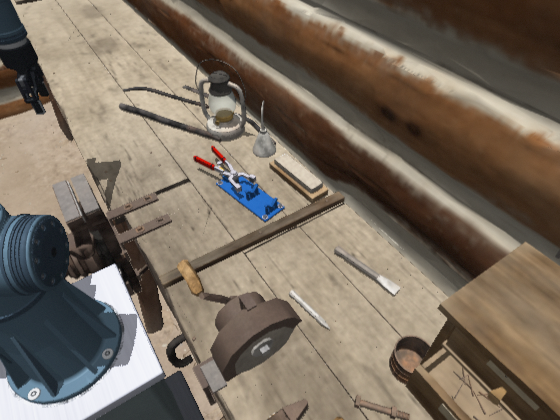

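View pics/top0.png

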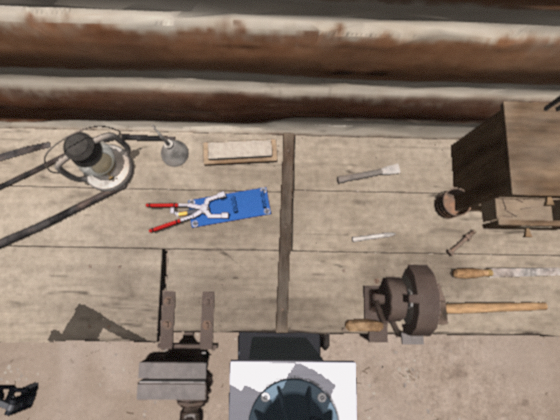

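View pics/wrist0.png

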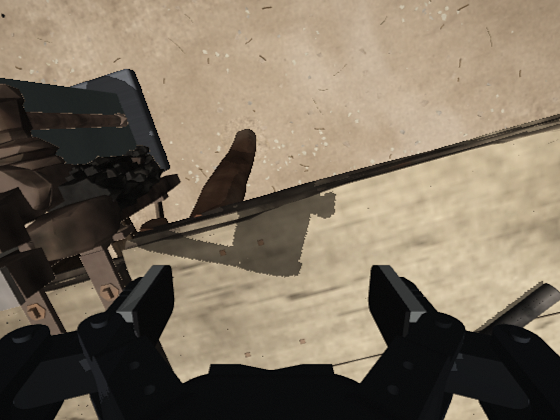

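The top view shows the clamp at about (190-270, 190-228) with red handles to its left. The chisel is at (338-400, 165-182) with its blade to the right, and the punch is at (353-393, 237). I'll zoom in to measure them.

Run:
```python
from h import *
t=pickle.load(open('pics/top0.pkl','rb')); s=pickle.load(open('pics/scene0.pkl','rb'))
a=cv2.resize(t['image'][180:240,140:280],None,fx=5,fy=5,interpolation=2)
b=cv2.resize(t['image'][155:195,330:410],None,fx=5,fy=5,interpolation=2)
im=np.zeros((510,700,3),np.uint8); im[:300]=a; im[305:505,:400]=b
cv2.imwrite('pics/z1.png',im[:,:,::-1])
a=cv2.resize(s['image'][140:225,190:290],None,fx=4,fy=4,interpolation=2)
b=cv2.resize(s['image'][240:300,325:405],None,fx=4,fy=4,interpolation=2)
im=np.zeros((590,400,3),np.uint8); im[:340]=a; im[345:585,:320]=b
cv2.imwrite('pics/z2.png',im[:,:,::-1])
```

```text
(no output)
```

View pics/z1.png

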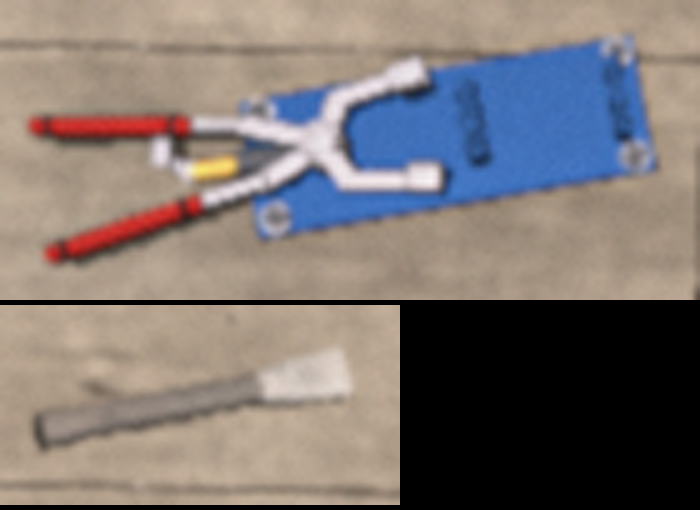

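View pics/z2.png

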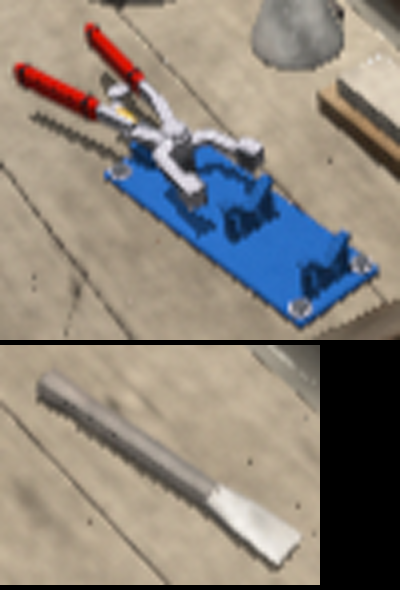

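Run:
```python
from h import *
t=pickle.load(open('pics/top0.pkl','rb')); s=pickle.load(open('pics/scene0.pkl','rb'))
for n,c in (('top',t),('scene',s)):
    hsv=cv2.cvtColor(c['image'],cv2.COLOR_RGB2HSV)
    blue=cv2.inRange(hsv,(100,120,60),(125,255,255)); 
    if n=='top': roi=(slice(180,240),slice(140,280))
    else: roi=(slice(140,225),slice(190,290))
    m=np.zeros_like(blue); m[roi]=blue[roi]
    m=cv2.morphologyEx(m,cv2.MORPH_CLOSE,np.ones((5,5)))
    cs,_=cv2.findContours(m,0,1); k=max(cs,key=cv2.contourArea)
    if n=='top':
        box=cv2.boxPoints(cv2.minAreaRect(k)); print(box)
        P=np.array([onz(c,u,v,.008) for u,v in box]); print(P.round(4)); print('ctr',P.mean(0),[np.linalg.norm(P[i]-P[i-1]) for i in range(4)])
        for i in range(4):print(np.degrees(np.arctan2(*(P[i]-P[i-1])[1::-1])))
    red=cv2.inRange(hsv,(0,150,90),(8,255,255))|cv2.inRange(hsv,(172,150,90),(180,255,255))
    m=np.zeros_like(red); m[roi]=red[roi]
    cs,_=cv2.findContours(m,0,1)
    for k in cs:
        if cv2.contourArea(k)<10: continue
        mm=np.zeros_like(m); cv2.drawContours(mm,[k],-1,255,-1); ys,xs=np.nonzero(mm)
        pts=np.array([onz(c,u,v,.042) for u,v in zip(xs,ys)])[:,:2]; mu=pts.mean(0); w=np.linalg.svd(pts-mu)[2][0]; pr=(pts-mu)@w
        print(n,'red',mu,np.degrees(np.arctan2(w[1],w[0])),mu+w*pr.min(),mu+w*pr.max())
```

```text
[[187.55754 200.72191]
 [265.293   186.84056]
 [270.0025  213.21385]
 [192.26706 227.0952 ]]
[[0.5565 0.2867 0.008 ]
 [0.5993 0.0797 0.008 ]
 [0.5272 0.0657 0.008 ]
 [0.4858 0.2705 0.008 ]]
ctr [0.54222222 0.17564648 0.008     ] [np.float64(0.0725294241469393), np.float64(0.21142489320709482), np.float64(0.0734511937528636), np.float64(0.20895096769714083)]
12.914523113679937
-78.30951415602657
-169.03236349537394
101.43479406587629
top red [0.48392236 0.33568418] 110.13990121184803 [0.49748626 0.29869891] [0.47025277 0.37295764]
top red [0.53745497 0.34617162] 91.31701042355941 [0.53836441 0.30661362] [0.53653968 0.38598359]
scene red [0.48679823 0.34017463] -68.64443566114753 [0.47183155 0.37845247] [0.50194631 0.30143289]
scene red [0.54074452 0.35115759] -88.79789521382914 [0.53987503 0.39259362] [0.54160146 0.31031925]
```

Run:
```python
from h import *
t=pickle.load(open('pics/top0.pkl','rb')); s=pickle.load(open('pics/scene0.pkl','rb'))
# hand-read: top zoom px /5 + offset ; scene zoom /4
T=lambda x,y:(x/5+330-.4,(y-305)/5+155-.4)
S=lambda x,y:(x/4+325-.4,(y-345)/4+240-.4)
for nm,c,f,pts in (('top',t,T,[(40,430),(260,387),(349,372)]),('scene',s,S,[(46,385),(212,500),(288,550)])):
    print(nm,[onz(c,*f(*p),.0106).round(4) for p in pts])
img=t['image'][155:195,330:410]
```

```text
top [array([ 0.6235, -0.1171,  0.0106]), array([ 0.6507, -0.2391,  0.0106]), array([ 0.6605, -0.2889,  0.0106])]
scene [array([ 0.6219, -0.1215,  0.0106]), array([ 0.6485, -0.2403,  0.0106]), array([ 0.6608, -0.2887,  0.0106])]
```

```bash
cat >> h.py <<'E'
def go(p,yaw,o=None):
    """shift (mm, tool axes) and turn for TCP p, tool down, tool y at yaw"""
    o=o or ctrl.get_obs(); A=rot(o['eef_rot'])
    y=np.array([np.cos(yaw),np.sin(yaw),0]); z=np.array([0,0,-1.]); B=np.stack([np.cross(y,z),y,z],1)
    print('shift',(A.T@(np.array(p)-o['eef_pos'])*1000).round(1),'turn',R.from_matrix(A.T@B).as_rotvec().round(4))
E
python3 - <<'E'
from h import *
w=pickle.load(open('pics/wrist0.pkl','rb')); o=ctrl.get_obs(); A=rot(o['eef_rot'])
print(A.T@(w['xyz']-o['eef_pos']), A.T@rot(w['orientation'])@[0,0,-1], A)
go([.56,.10,.25],.2)
E
```

```text
[ 0.07068023  0.00106827 -0.16776698] [-2.79188870e-01 -3.71441950e-05  9.60236207e-01] [[-9.60836528e-01  2.77115038e-01 -6.49531004e-04]
 [ 2.77115644e-01  9.60835831e-01 -1.19409019e-03]
 [ 2.93192314e-04 -1.32732068e-03 -9.99999076e-01]]
shift [-510.5 -323.3  -45.2] turn [-1.40e-03  5.00e-04  1.09e+00]
```

Run:
```python
from h import *
go([.546,.165,.25],.2)
```

```text
shift [-479.  -264.8  -45.3] turn [-1.40e-03  5.00e-04  1.09e+00]
```

>>> step_arm --targets "-100 -50 -45 0 0 0.2;-479 -265 -45 0 0 1.09;-479 -265 -45 0 0 1.09;-479 -265 -45 0 0 1.09;-479 -265 -45 0 0 1.09;-479 -265 -45 0 0 1.09;-479 -265 -45 0 0 1.09;-479 -265 -45 0 0 1.09" --grip 100

```text
time_s: 1.15
eef_pos: [0.5104, 0.2007, 0.2479]
eef_rot: [-0.0, 0.633, 0.774, 0.0]
wrist_force: [0.7, 0.7, 1.4]
opening: 0.999
```

>>> step_arm --targets "0 0 0 0 0 0"

```text
time_s: 1.27
eef_pos: [0.5118, 0.1989, 0.2475]
eef_rot: [0.0, 0.635, 0.772, -0.0]
wrist_force: [-0.4, -0.5, 0.0]
opening: 0.997
```

Run:
```python
from h import *
o=ctrl.get_obs(); print(o['time_s'],o['eef_pos'],o['dq'].round(3))
go([.546,.165,.25],.2,o)
```

```text
1.275 [0.51176991 0.19889374 0.24752008] [ 0.072 -0.026  0.043  0.032  0.02   0.036]
shift [-39.9  27.1  -2.4] turn [-0.      0.0009 -0.0059]
```

Run:
```python
from h import *
c=snap('wrist','w1');
```

```text
(no output)
```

View pics/w1.png

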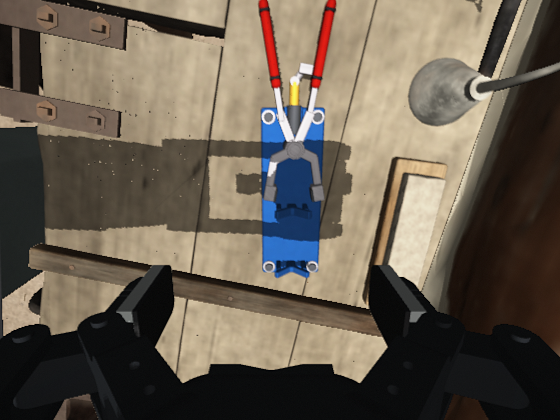

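The wrist view shows the whole clamp: handles at (270,45) and (326,45), pivot at (295,150), V rests at (292,212) and (291,268). I'll zoom in.

Run:
```python
from h import *
c=pickle.load(open('pics/w1.pkl','rb'))
cv2.imwrite('pics/z3.png',cv2.resize(c['image'][90:290,235:355],None,fx=3,fy=3,interpolation=2)[:,:,::-1][:600])
g=c['image'][160:290,245:340]; g=cv2.resize(g,None,fx=4.5,fy=4.5,interpolation=2); g=np.clip(g*1.8,0,255).astype(np.uint8)
cv2.imwrite('pics/z4.png',g[:,:,::-1])
```

```text
(no output)
```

View pics/z4.png

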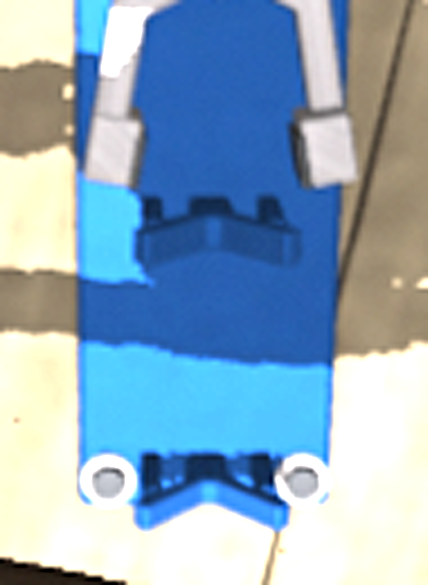

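Run:
```python
from h import *
c=pickle.load(open('pics/w1.pkl','rb'))
r1=onz(c,293.3,214.5,.046); r2=onz(c,291.7,272.9,.046); pv=onz(c,294.7,150,.055)
print(r1,r2,pv,np.linalg.norm(r1-r2))
def ang(d): return np.degrees(np.arctan2(d[1],d[0]))
print(ang(r1-r2),ang(pv-r2),ang(pv-r1))
hsv=cv2.cvtColor(c['image'],cv2.COLOR_RGB2HSV)
red=cv2.inRange(hsv,(0,150,60),(8,255,255))|cv2.inRange(hsv,(172,150,60),(180,255,255)); red[100:]=0
cs,_=cv2.findContours(red,0,1); M=[]
for k in cs:
    if cv2.contourArea(k)<50: continue
    mm=np.zeros_like(red); cv2.drawContours(mm,[k],-1,255,-1); ys,xs=np.nonzero(mm)
    pts=np.array([onz(c,u,v,.047) for u,v in zip(xs,ys)])[:,:2]; mu=pts.mean(0); w=np.linalg.svd(pts-mu)[2][0]
    pr=(pts-mu)@w; print(mu,ang(w),pr.min(),pr.max(),(xs.min(),ys.min(),ys.max())); M.append(mu)
m=np.mean(M,0); print(m, ang(m-r2[:2]), ang(m-r1[:2]))
hole=[onz(c,u,v,.008) for u,v in ((268.5,117),(317,117),(235/1+33.6,267),(312.3,267))]
print(np.round(hole,4)); h=np.array(hole); print('mid axis',ang((h[0]+h[1]-h[2]-h[3])),(h.mean(0)))
```

```text
[0.54606105 0.1640156  0.046     ] [0.55997697 0.09019104 0.046     ] [0.531066   0.23788424 0.055     ] 0.07512468809525166
100.67498728483855 101.07560855508031 101.4748980800274
[0.53795091 0.30936626] -0.4191207307015504 -0.00504193571936127 0.004822231929859233 (np.int64(311), np.int64(78), np.int64(87))
[0.49745027 0.30135288] 14.186659783677248 -0.004766660073630275 0.004691249173805223 (np.int64(271), np.int64(78), np.int64(87))
[0.53697708 0.34731479] -88.20622285856581 -0.030067670866912977 0.03155739654856488 (np.int64(313), np.int64(10), np.int64(76))
[0.48396972 0.33663482] -68.92669792880457 -0.030282799861507198 0.03146517999619309 (np.int64(260), np.int64(10), np.int64(76))
[0.53657433 0.38285119] 12.582089217869342 -0.004879519382757955 0.003994362336454567 (np.int64(326), np.int64(0), np.int64(8))
[0.47111861 0.36990235] 18.44251399900577 -0.0042294605374874426 0.0046594661036924055 (np.int64(259), np.int64(0), np.int64(8))
[0.51067349 0.34123705] 101.11103491072161 101.29229696799418
[[0.4966 0.2656 0.008 ]
 [0.553  0.2766 0.008 ]
 [0.5339 0.0743 0.008 ]
 [0.5917 0.0857 0.008 ]]
mid axis 101.23694138305028 [0.54380202 0.17552999 0.008     ]
```

Run:
```python
from h import *
go([.6413,-.204,.14],.223)
```

```text
shift [-422.5   50.   107.2] turn [-0.0011 -0.0002 -0.0269]
```

>>> step_arm --targets "-60 10 30 0 0 0;-422 50 107 0 0 0.027;-422 50 107 0 0 0.027;-422 50 107 0 0 0.027;-422 50 107 0 0 0.027;-422 50 107 0 0 0.027;-422 50 107 0 0 0.027;-422 50 107 0 0 0.027"

```text
time_s: 2.33
eef_pos: [0.6416, -0.2034, 0.1385]
eef_rot: [-0.001, 0.645, 0.765, -0.001]
wrist_force: [-0.1, 0.8, 0.1]
opening: 1.003
```

>>> step_arm --targets "0 0 0 0 0 0;0 0 0 0 0 0"

```text
time_s: 2.58
eef_pos: [0.6422, -0.199, 0.1414]
eef_rot: [0.0, 0.642, 0.766, 0.0]
wrist_force: [0.5, 0.4, -0.4]
opening: 1.003
```

Run:
```python
from h import *
o=ctrl.get_obs(); print(o['time_s'],o['eef_pos'],o['dq'].round(3))
go([.6413,-.204,.14],.223,o)
c=snap('wrist','w2')
```

```text
2.575 [ 0.64224605 -0.19899795  0.14138425] [-0.002 -0.006 -0.002 -0.003 -0.002 -0.002]
shift [-4.8 -1.8  1.4] turn [ 0.0003 -0.0002 -0.0477]
```

View pics/w2.png

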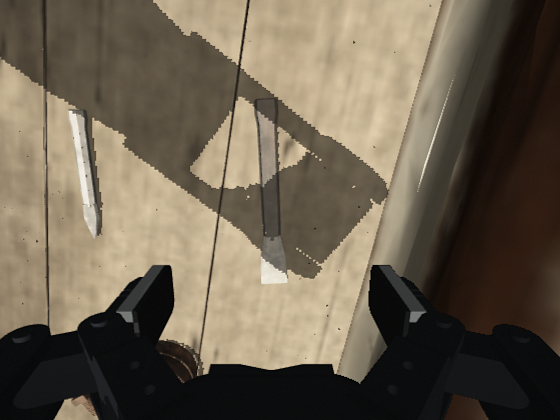

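The chisel's axis runs from the butt at about (266,99) to the edge at (274,283), midway between the fingers. The punch is off to the left at (85,170).

Run:
```python
from h import *
c=pickle.load(open('pics/w2.pkl','rb'))
a=onz(c,266.3,105,.0106);b=onz(c,272,230,.0106);e=onz(c,274.3,283,.003);bt=onz(c,265.7,98,.015)
d=a-b; print(a,b,e,bt,np.arctan2(-d[0],d[1]), np.linalg.norm(bt-e))
mid=(bt+e)/2; print(mid)
u=d[:2]/np.linalg.norm(d[:2]); m=b[:2]+u*((mid[:2]-b[:2])@u); print(m,u)
yaw=np.arctan2(-d[0],d[1])
go([m[0],m[1],.06],yaw); go([m[0],m[1],.004],yaw)
```

```text
[ 0.62535924 -0.12136077  0.0106    ] [ 0.65010424 -0.23270148  0.0106    ] [ 0.66303935 -0.29187106  0.003     ] [ 0.62398025 -0.11600598  0.015     ] 0.21869134847924337 0.18054954422504077
[ 0.6435098  -0.20393852  0.009     ]
[ 0.64370229 -0.20389574] [-0.21695233  0.9761822 ]
shift [-4.9  0.5 81.6] turn [ 0.0005  0.0001 -0.0433]
shift [ -4.9   0.5 137.6] turn [ 0.0005  0.0001 -0.0433]
```

>>> step_arm --targets "-5 0 60 0 0 -0.043;-5 0 110 0 0 -0.043;-5 0 130 0 0 -0.043;-5 0 139 0 0 -0.043;-5 0 139 0 0 -0.043;-5 0 139 0 0 -0.043" --grip 60

```text
time_s: 3.38
eef_pos: [0.6446, -0.2069, 0.0042]
eef_rot: [0.002, 0.627, 0.779, 0.0]
wrist_force: [0.1, -0.3, -0.7]
opening: 0.597
```

Run:
```python
from h import *
go([.6437,-.2039,.001],.2187); o=ctrl.get_obs(); print(o['eef_pos'],o['dq'].round(3))
```

```text
shift [ 3.1 -0.2  3.2] turn [ 0.0028  0.0024 -0.0026]
[ 0.64457052 -0.20686313  0.00419705] [-0.003  0.002  0.003 -0.001 -0.     0.001]
```

>>> step_arm --targets "2 0 2 0 0 0;2 0 2 0 0 0"

```text
time_s: 3.62
eef_pos: [0.6428, -0.2042, 0.0004]
eef_rot: [0.0, 0.627, 0.779, 0.0]
wrist_force: [0.1, 0.7, -0.3]
opening: 0.598
```

>>> step_arm --targets "0 0 0 0 0 0;0 0 0 0 0 0;0 0 0 0 0 0;0 0 0 0 0 0;0 0 0 0 0 0" --grip 0

```text
time_s: 4.25
eef_pos: [0.6425, -0.2042, -0.0002]
eef_rot: [-0.0, 0.627, 0.779, -0.0]
wrist_force: [0.4, 0.3, -0.3]
opening: 0.003
```

The fingers shut completely, so they hold nothing. I'll look.

Run:
```python
from h import *
for n in('wrist','top','scene'): c=snap(n,n+'3')
t=pickle.load(open('pics/top3.pkl','rb'))['image'];s=pickle.load(open('pics/scene3.pkl','rb'))['image']
im=np.hstack([cv2.resize(t[130:210,310:430],(400,267)),cv2.resize(s[220:320,310:430],(400,333))[:267]])
cv2.imwrite('pics/z5.png',im[:,:,::-1])
```

```text
(no output)
```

View pics/wrist3.png

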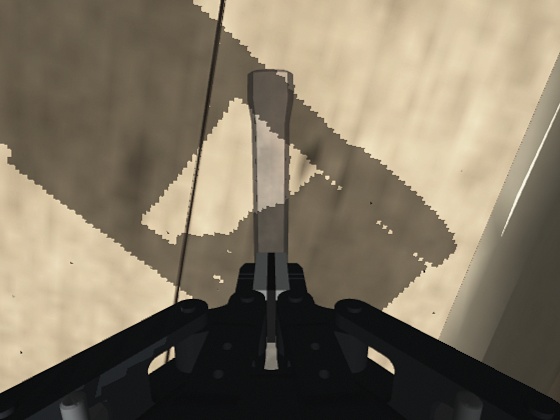

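View pics/z5.png

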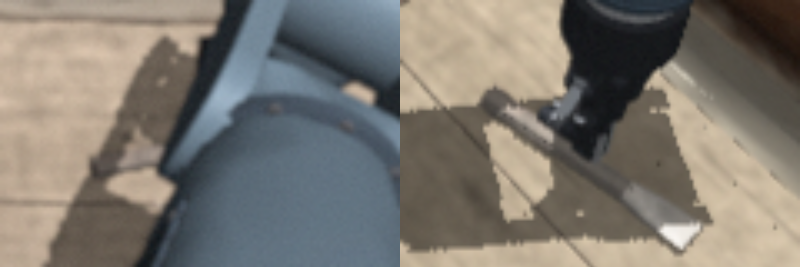

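Run:
```python
from h import *
o=ctrl.get_obs(); p=o['eef_pos']
for n in('wrist','scene'):
    c=pickle.load(open(f'pics/{n}3.pkl','rb'))
    print(n,[np.round(proj(c,p+np.array([0,0,h])),1) for h in(0,.01,.02,.03,.04)])
c=pickle.load(open('pics/scene3.pkl','rb'));s=c['image']
cv2.imwrite('pics/z6.png',cv2.resize(s[225:300,330:405],None,fx=8,fy=8,interpolation=2)[:,:,::-1])
print(o['wrist_force'],o['q'])
```

```text
wrist [array([269.5, 250.7]), array([269.4, 258.3]), array([269.3, 266.9]), array([269.2, 276.5]), array([269.1, 287.4])]
scene [array([364.5, 271.4]), array([365.1, 269. ]), array([365.7, 266.5]), array([366.3, 264. ]), array([366.9, 261.5])]
[ 0.19974994  0.55886473 -0.35518377] [-4.83323718e-01  6.22638243e-01  1.45500752e+00  1.21596244e-06
  1.06393910e+00 -6.99367823e-01]
```

View pics/z6.png

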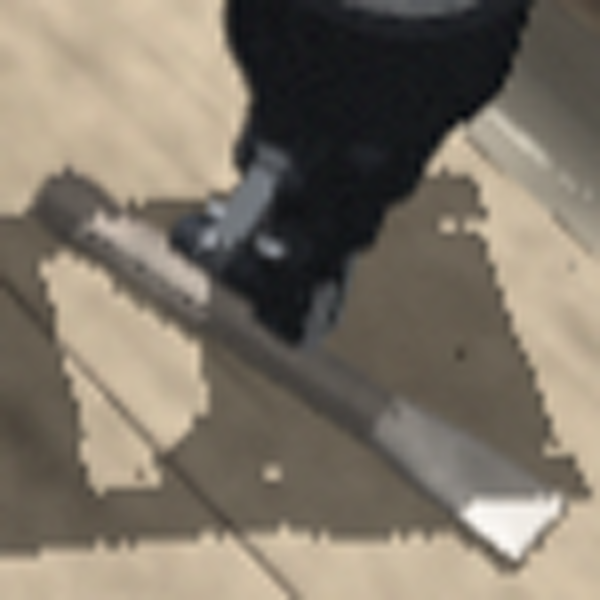

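Run:
```python
from h import *
c=pickle.load(open('pics/wrist3.pkl','rb')); print(c['xyz'],ctrl.get_obs()['eef_pos'])
for z in(.0106,0,-.01,-.02):
    a,b=onz(c,253.5,200,z),onz(c,290,200,z); e,f=onz(c,249,80,z),onz(c,294,80,z)
    print(z,np.linalg.norm(a-b),np.linalg.norm(e-f),onz(c,270,72,z))
```

```text
[ 0.62798648 -0.1338546   0.16773334] [ 6.42567110e-01 -2.04207357e-01 -1.33468179e-04]
0.0106 0.017883017898262986 0.019962677998870745 [ 0.62378683 -0.11654498  0.0106    ]
0 0.01908938181666855 0.021309332942101952 [ 0.62350352 -0.1153773   0.        ]
-0.01 0.02022746098497593 0.022579762133829534 [ 0.62323626 -0.11427571 -0.01      ]
-0.02 0.021365540153283104 0.023850191325556994 [ 0.62296899 -0.11317412 -0.02      ]
```

>>> step_arm --targets "0 0 0 0 0 0;0 0 0 0 0 0;0 0 0 0 0 0;0 0 0 0 0 0" --grip 60

```text
time_s: 4.9
eef_pos: [0.6426, -0.2042, -0.0001]
eef_rot: [0.0, 0.627, 0.779, 0.0]
wrist_force: [-0.6, 0.3, -0.4]
opening: 0.597
```

Run:
```python
from h import *
for n in('wrist','scene'): c=snap(n,n+'4')
s=c['image']
cv2.imwrite('pics/z7.png',cv2.resize(s[225:300,330:405],None,fx=8,fy=8,interpolation=2)[:,:,::-1])
c=pickle.load(open('pics/wrist3.pkl','rb')); o=ctrl.get_obs(); A=rot(o['eef_rot'])
for x in(0,.011):
  for z in(0,.01,.02,.03): print(x,z,proj(c,o['eef_pos']+A@[x,0,-z]))
```

```text
0 0 (np.float64(269.4336244998851), np.float64(250.66164862638541))
0 0.01 (np.float64(269.3513201758571), np.float64(258.3039944309771))
0 0.02 (np.float64(269.2592612591787), np.float64(266.8521003046648))
0 0.03 (np.float64(269.15560436103686), np.float64(276.47713361836503))
0.011 0 (np.float64(269.39622130800126), np.float64(231.73496302668545))
0.011 0.01 (np.float64(269.3102871197751), np.float64(238.43839820158934))
0.011 0.02 (np.float64(269.21397139911625), np.float64(245.95166158473316))
0.011 0.03 (np.float64(269.10527194795804), np.float64(254.43093787078362))
```

View pics/wrist4.png

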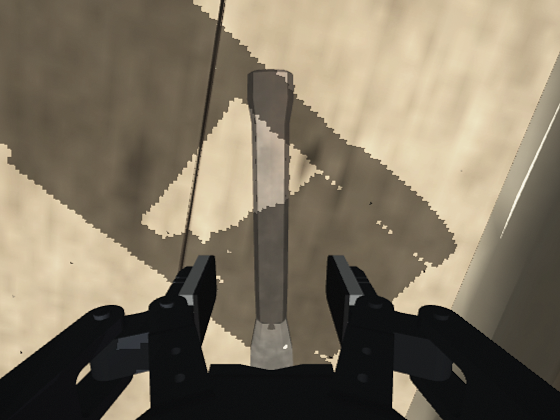

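View pics/z7.png

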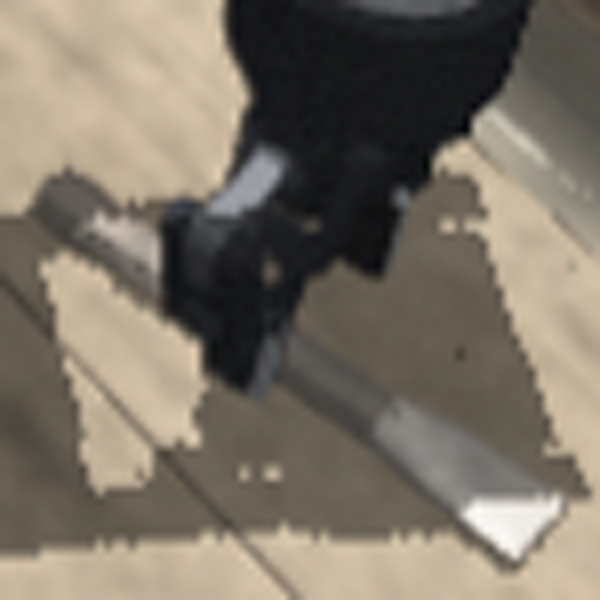

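Run:
```python
from h import *
c=pickle.load(open('pics/scene4.pkl','rb')); w=pickle.load(open('pics/wrist4.pkl','rb')); o=ctrl.get_obs(); A=rot(o['eef_rot'])
for y in (-.0255,.0255):
 for x in(-.011,.011):
  for z in(0,.01,.02,.03):
   u,v=proj(c,o['eef_pos']+A@[x,y,-z]); print(y,x,z,'z7',round((u-330)*8),round((v-225)*8),'wrist',np.round(proj(w,o['eef_pos']+A@[x,y,-z])))
```

```text
-0.0255 -0.011 0 z7 255 445 wrist [224. 269.]
-0.0255 -0.011 0.01 z7 260 426 wrist [221. 277.]
-0.0255 -0.011 0.02 z7 265 407 wrist [218. 287.]
-0.0255 -0.011 0.03 z7 269 387 wrist [215. 298.]
-0.0255 0.011 0 z7 194 402 wrist [222. 232.]
-0.0255 0.011 0.01 z7 198 383 wrist [219. 238.]
-0.0255 0.011 0.02 z7 203 363 wrist [216. 246.]
-0.0255 0.011 0.03 z7 207 343 wrist [213. 254.]
0.0255 -0.011 0 z7 356 341 wrist [315. 269.]
0.0255 -0.011 0.01 z7 361 322 wrist [318. 277.]
0.0255 -0.011 0.02 z7 367 302 wrist [320. 287.]
0.0255 -0.011 0.03 z7 372 282 wrist [323. 298.]
0.0255 0.011 0 z7 295 299 wrist [317. 232.]
0.0255 0.011 0.01 z7 300 280 wrist [319. 238.]
0.0255 0.011 0.02 z7 305 260 wrist [322. 246.]
0.0255 0.011 0.03 z7 310 240 wrist [326. 254.]
```

Both views put the tips about 20 mm behind the reported TCP (z about 30 mm at 60 % open), so the fingers shut above the chisel without touching it. I'll go lower in small steps and watch the force.

>>> step_arm --targets "0 0 5 0 0 0;0 0 9 0 0 0;0 0 13 0 0 0;0 0 13 0 0 0"

```text
time_s: 5.5
eef_pos: [0.6421, -0.204, -0.0138]
eef_rot: [-0.001, 0.627, 0.779, -0.0]
wrist_force: [-0.1, -0.9, -0.2]
opening: 0.598
```

>>> step_arm --targets "0 0 0 0 0 0;0 0 0 0 0 0;0 0 0 0 0 0" --grip 32

```text
time_s: 5.88
eef_pos: [0.6427, -0.2043, -0.0129]
eef_rot: [0.0, 0.627, 0.779, 0.0]
wrist_force: [-0.3, 0.0, -0.6]
opening: 0.319
```

Run:
```python
from h import *
o=ctrl.get_obs(); print(o['eef_pos'],o['wrist_force'])
for n in('wrist','scene'): c=snap(n,n+'5')
s=c['image']; z=cv2.resize(s[225:300,330:405],None,fx=5,fy=5,interpolation=2)
w=pickle.load(open('pics/wrist5.pkl','rb'))['image'][200:400,160:380]
w=cv2.resize(w,(413,375)); cv2.imwrite('pics/z8.png',np.hstack([z,w])[:,:,::-1])
```

```text
[ 0.64269314 -0.20427917 -0.01291164] [-0.34830976  0.03091958 -0.62388805]
```

View pics/z8.png

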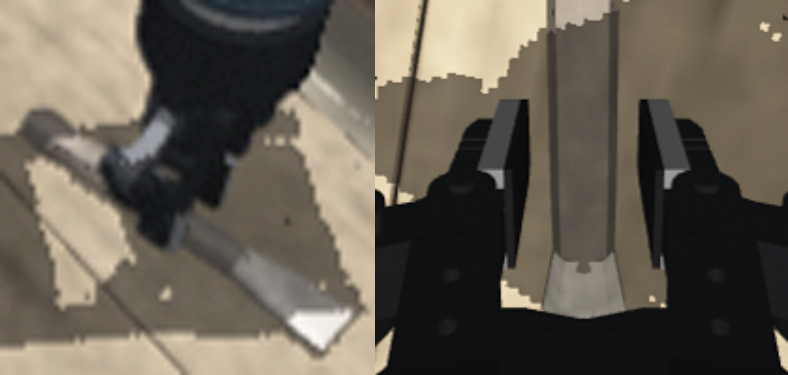

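>>> step_arm --targets "0 0 4 0 0 0;0 0 7 0 0 0;0 0 7 0 0 0"

```text
time_s: 6.35
eef_pos: [0.6421, -0.204, -0.0208]
eef_rot: [-0.001, 0.627, 0.779, -0.0]
wrist_force: [-0.1, 0.3, -1.0]
opening: 0.319
```

>>> step_arm --targets "0 0 0 0 0 0;0 0 0 0 0 0;0 0 0 0 0 0" --grip 0

```text
time_s: 6.72
eef_pos: [0.6426, -0.2042, -0.0202]
eef_rot: [-0.0, 0.627, 0.779, 0.0]
wrist_force: [-0.1, -0.1, -0.1]
opening: 0.218
```

>>> step_arm --targets "0 0 -10 0 0 0;0 0 -40 0 0 0;0 0 -90 0 0 0;0 0 -120 0 0 0;0 0 -120 0 0 0"

```text
time_s: 7.35
eef_pos: [0.6447, -0.2053, 0.1036]
eef_rot: [0.003, 0.627, 0.779, 0.001]
wrist_force: [1.5, -0.5, -3.0]
opening: 0.219
```

Run:
```python
from h import *
o=ctrl.get_obs(); print(o['eef_pos'],o['wrist_force'],o['opening'])
for n in('wrist','scene'): c=snap(n,n+'6')
p=.5672*np.array([.981,.1942])+.0092*np.array([-.1942,.981]); print('seat',p)
go([p[0],p[1],.14],.1955+.0)
s=c['image']; z=cv2.resize(s[200:300,330:430],(375,375))
w=pickle.load(open('pics/wrist6.pkl','rb'))['image']
w=cv2.resize(w,(500,375)); cv2.imwrite('pics/z9.png',np.hstack([z,w])[:,:,::-1])
```

```text
[ 0.64468426 -0.20533997  0.10364514] [ 1.49544633 -0.45220722 -3.01259897] 0.21890169035112111
seat [0.55463656 0.11917544]
shift [334.3 -15.9 -40.9] turn [-0.0012 -0.0009  0.0205]
```

View pics/z9.png

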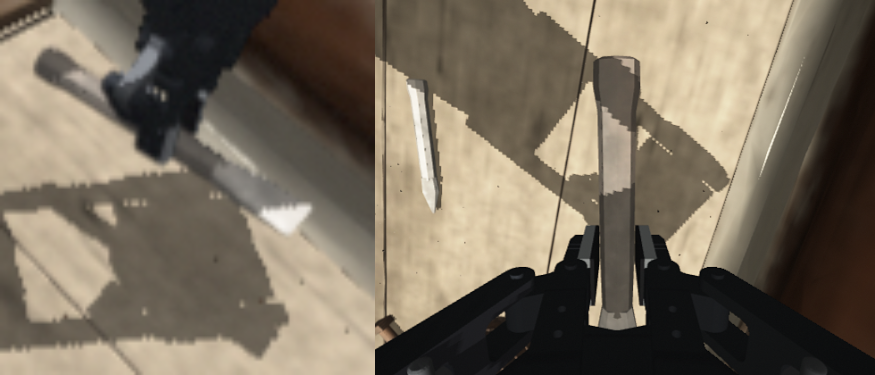

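>>> step_arm --targets "100 -5 -40 0 0 0.02;334 -16 -40 0 0 0.02;334 -16 -40 0 0 0.02;334 -16 -40 0 0 0.02;334 -16 -40 0 0 0.02;334 -16 -40 0 0 0.02;334 -16 -40 0 0 0.02;334 -16 -40 0 0 0.02"

```text
time_s: 8.45
eef_pos: [0.5545, 0.118, 0.1382]
eef_rot: [-0.001, 0.635, 0.773, -0.001]
wrist_force: [0.6, 0.3, -3.2]
opening: 0.215
```

>>> step_arm --targets "0 0 40 0 0 0;0 0 60 0 0 0;0 0 60 0 0 0;0 0 60 0 0 0"

```text
time_s: 8.95
eef_pos: [0.5562, 0.1177, 0.0804]
eef_rot: [0.0, 0.635, 0.772, 0.0]
wrist_force: [0.5, -0.0, -3.3]
opening: 0.215
```

Run:
```python
from h import *
o=ctrl.get_obs(); print(o['time_s'],o['eef_pos'],o['dq'].round(3))
go([.5546,.1192,.08],.1955,o)
c=snap('wrist','w7'); snap('top','t7');snap('scene','s7')
```

```text
8.95 [0.55615728 0.11772224 0.0804408 ] [ 0.008 -0.02  -0.011  0.002 -0.003  0.001]
shift [ 1.8 -1.2  0.4] turn [ 0.0008  0.0003 -0.0008]
```

View pics/w7.png

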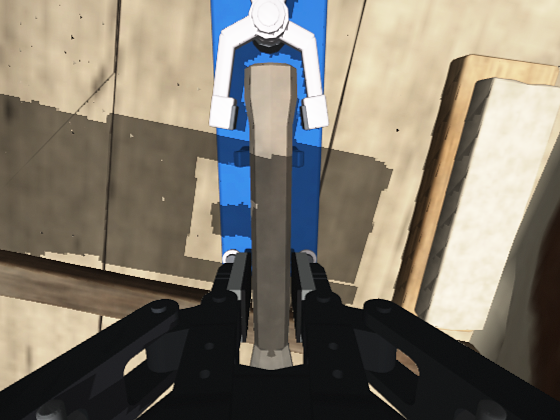

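>>> step_arm --targets "2 -1 30 0 0 0;2 -1 50 0 0 0;2 -1 60 0 0 0;2 -1 60 0 0 0;2 -1 60 0 0 0"

```text
time_s: 9.72
eef_pos: [0.555, 0.1204, 0.021]
eef_rot: [0.001, 0.635, 0.773, 0.001]
wrist_force: [0.4, 0.6, -3.4]
opening: 0.214
```

Run:
```python
from h import *
o=ctrl.get_obs(); print(o['time_s'],o['eef_pos'],o['wrist_force'])
snap('wrist','w8'); s=snap('scene','s8')['image']
z=cv2.resize(s[130:230,180:310],(780,600)); cv2.imwrite('pics/z10.png',z[:,:,::-1])
```

```text
9.725 [0.55495255 0.1203863  0.02096444] [ 0.40211659  0.60848869 -3.43870416]
```

View pics/w8.png

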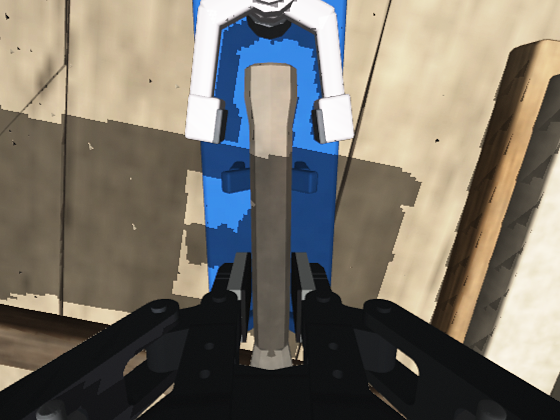

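View pics/z10.png

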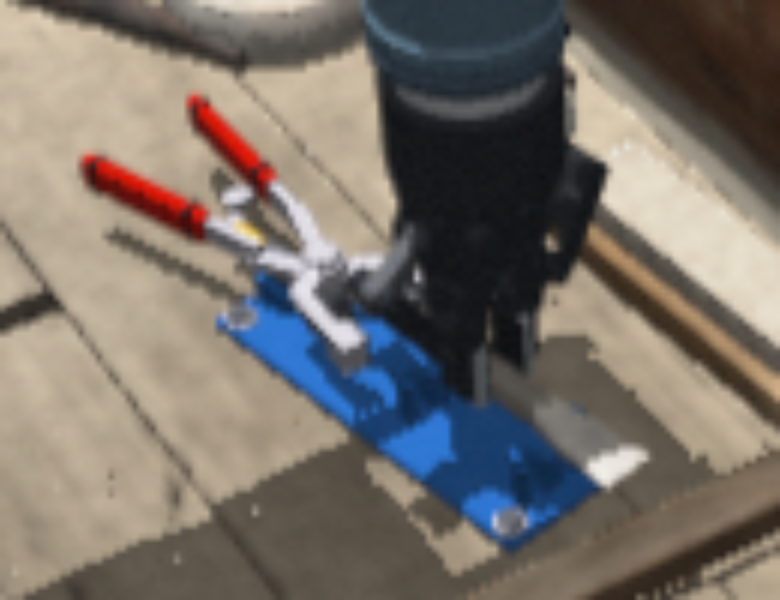

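The chisel is centred between the jaws and over the rests in column 270. I'll lower it home gently.

>>> step_arm --targets "0 0 4 0 0 0;0 0 7 0 0 0;0 0 7 0 0 0"

```text
time_s: 10.2
eef_pos: [0.5535, 0.1204, 0.0124]
eef_rot: [-0.0, 0.635, 0.773, -0.0]
wrist_force: [-0.3, 0.0, -3.0]
opening: 0.217
```

>>> step_arm --targets "0 0 2 0 0 0;0 0 2 0 0 0"

```text
time_s: 10.45
eef_pos: [0.5543, 0.1204, 0.0111]
eef_rot: [0.0, 0.635, 0.773, 0.0]
wrist_force: [0.5, 0.8, -1.3]
opening: 0.217
```

>>> step_arm --targets "0 0 1 0 0 0;0 0 1 0 0 0"

```text
time_s: 10.7
eef_pos: [0.5543, 0.1204, 0.011]
eef_rot: [0.0, 0.634, 0.773, 0.0]
wrist_force: [-3.7, 0.0, 7.6]
opening: 0.221
```

>>> step_arm --targets "0 0 0 0 0 0;0 0 0 0 0 0;0 0 0 0 0 0" --grip 45

```text
time_s: 11.08
eef_pos: [0.5541, 0.1204, 0.0098]
eef_rot: [0.0, 0.635, 0.773, 0.0]
wrist_force: [-0.6, -0.5, 0.1]
opening: 0.45
```

>>> step_arm --targets "0 0 -30 0 0 0;0 0 -80 0 0 0;0 0 -130 0 0 0;0 0 -130 0 0 0;0 0 -130 0 0 0"

```text
time_s: 11.7
eef_pos: [0.5536, 0.1204, 0.1394]
eef_rot: [-0.0, 0.635, 0.773, -0.0]
wrist_force: [1.3, -0.6, -0.5]
opening: 0.448
```

Run:
```python
from h import *
o=ctrl.get_obs(); print(o['time_s'],o['eef_pos'],o['wrist_force'])
snap('wrist','w9'); s=snap('scene','s9')['image']
z=cv2.resize(s[130:230,180:310],(780,600)); cv2.imwrite('pics/z11.png',z[:,:,::-1])
```

```text
11.7 [0.55364038 0.12035817 0.13944867] [ 1.31251977 -0.60448021 -0.5092233 ]
```

View pics/w9.png

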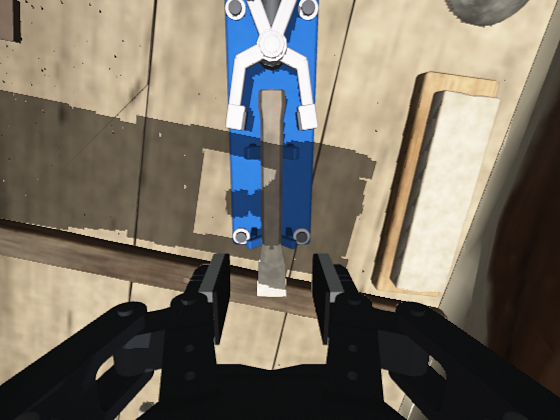

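View pics/z11.png

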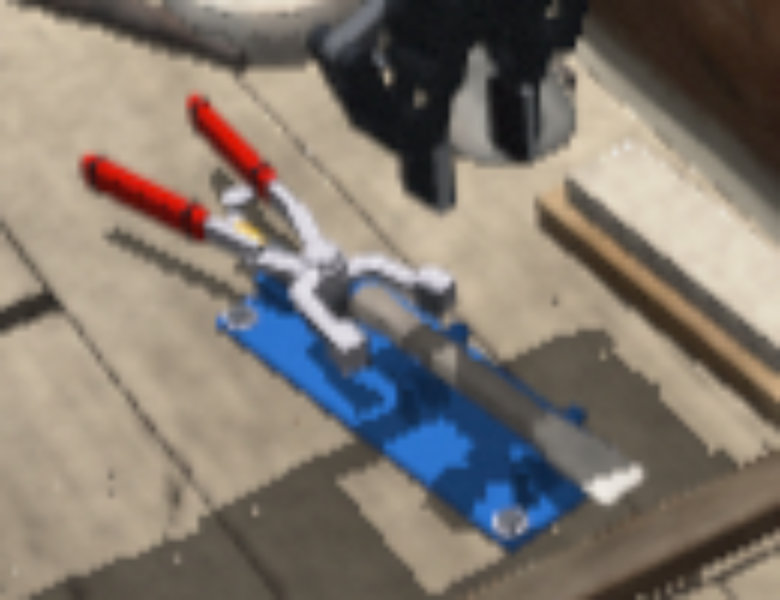

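Run:
```python
from h import *
go([.5107,.3409,.12],.1955)
```

```text
shift [224.5   1.8  18.2] turn [-0.003  -0.0006  0.0005]
```

>>> step_arm --targets "224 2 18 0 0 0;224 2 18 0 0 0;224 2 18 0 0 0;224 2 18 0 0 0;224 2 18 0 0 0;224 2 18 0 0 0" --grip 100

```text
time_s: 12.55
eef_pos: [0.5117, 0.3397, 0.1205]
eef_rot: [-0.0, 0.634, 0.773, -0.001]
wrist_force: [0.2, -0.3, 0.2]
opening: 1.001
```

Run:
```python
from h import *
o=ctrl.get_obs(); print(o['time_s'],o['eef_pos'],o['opening'])
go([.5107,.3409,-.006],.1955)
c=snap('wrist','w10')
for h in (.052,.042):
  p=np.array([.5107,.3409,h]); e=np.array([.981,.1942,0])
  print([np.round(proj(c,p+e*k)) for k in(-.032,0,.032)])
```

```text
12.55 [0.51167366 0.3396751  0.12048257] 1.000941551775445
shift [  1.5  -0.4 126.5] turn [-0.0023  0.001   0.0008]
[array([226., 212.]), array([269., 212.]), array([312., 213.])]
[array([228., 209.]), array([269., 209.]), array([311., 209.])]
```

View pics/w10.png

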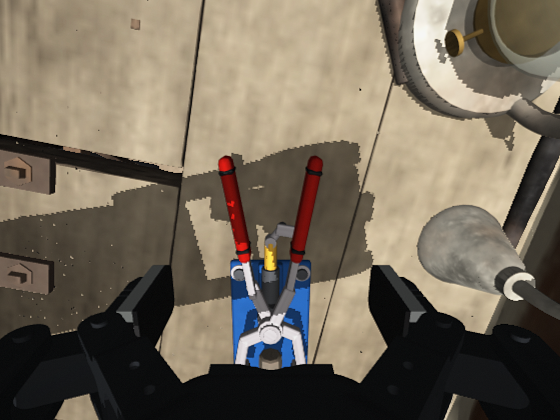

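Handles are at (225,212) and (315,212), centred on the tool (col 270), with clearance to both fingers. Going down.

>>> step_arm --targets "2 0 50 0 0 0;2 0 90 0 0 0;2 0 115 0 0 0;2 0 126 0 0 0;2 0 126 0 0 0;2 0 126 0 0 0"

```text
time_s: 13.35
eef_pos: [0.5132, 0.3426, -0.0027]
eef_rot: [0.001, 0.635, 0.773, 0.001]
wrist_force: [1.0, -0.0, 0.4]
opening: 0.997
```

Run:
```python
from h import *
o=ctrl.get_obs(); print(o['time_s'],o['eef_pos'],o['wrist_force'])
w=snap('wrist','w11')['image']; s=snap('scene','s11')['image']
z=cv2.resize(s[120:220,180:280],(420,420)); cv2.imwrite('pics/z12.png',np.hstack([z,w[:,100:440]])[:,:,::-1])
```

```text
13.35 [ 0.5132142   0.34256797 -0.00265788] [ 1.01078523 -0.01064128  0.42346457]
```

View pics/z12.png

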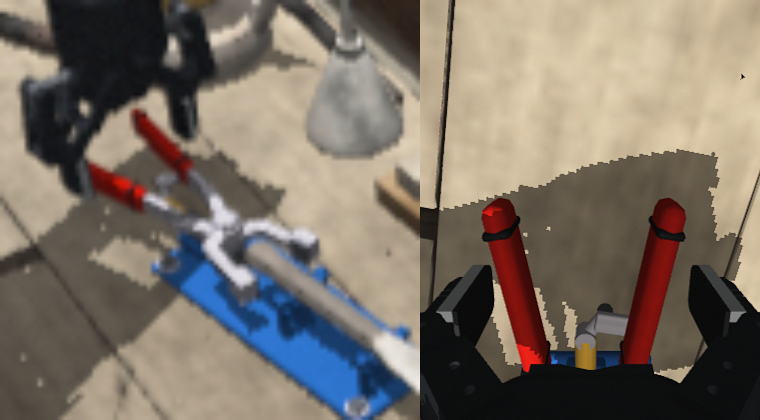

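>>> step_arm --targets "0 0 2 0 0 0;0 0 2 0 0 0;0 0 2 0 0 0;0 0 2 0 0 0" --grip 70

```text
time_s: 13.95
eef_pos: [0.5104, 0.3422, -0.0061]
eef_rot: [-0.001, 0.634, 0.773, -0.001]
wrist_force: [-5.3, -2.5, 4.4]
opening: 0.701
```

Run:
```python
from h import *
o=ctrl.get_obs(); print(o['time_s'],o['eef_pos'],o['wrist_force'])
w=snap('wrist','w12')['image']; s=snap('scene','s12')['image']
z=cv2.resize(s[120:220,180:280],(420,420)); cv2.imwrite('pics/z13.png',np.hstack([z,w[:,100:440]])[:,:,::-1])
```

```text
13.95 [ 0.5103525   0.34219654 -0.0061091 ] [-5.2583523  -2.45778812  4.39381107]
```

View pics/z13.png

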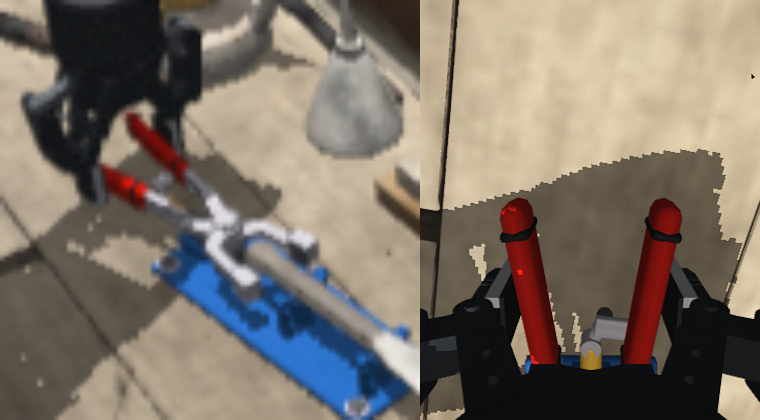

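Both pads are on the handles and their tips reach below them. Squeezing past centre.

>>> step_arm --targets "0 -1 0 0 0 0;0 -1 0 0 0 0;0 -1 0 0 0 0;0 -1 0 0 0 0;0 -1 0 0 0 0" --grip 40

```text
time_s: 14.68
eef_pos: [0.5111, 0.3422, -0.0062]
eef_rot: [0.0, 0.635, 0.773, 0.0]
wrist_force: [-0.5, 0.1, -0.0]
opening: 0.4
```

Run:
```python
from h import *
o=ctrl.get_obs(); print(o['time_s'],o['eef_pos'],o['wrist_force'])
w=snap('wrist','w14')['image']; s=snap('scene','s14')['image']
z=cv2.resize(s[120:220,180:280],(420,420)); cv2.imwrite('pics/z14.png',np.hstack([z,w[:,100:440]])[:,:,::-1])
```

```text
14.675 [ 0.51107051  0.34215263 -0.00618884] [-0.45797306  0.11825967 -0.01094355]
```

View pics/z14.png

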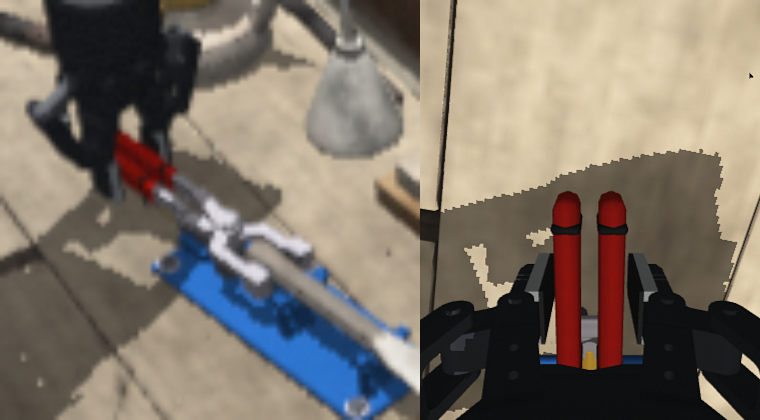

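The handles have snapped over, run parallel and sit clear of the pads. Opening and backing off.

>>> step_arm --targets "0 0 0 0 0 0;0 0 0 0 0 0;0 0 0 0 0 0" --grip 80

```text
time_s: 15.15
eef_pos: [0.5109, 0.3422, -0.0061]
eef_rot: [0.0, 0.635, 0.773, -0.0]
wrist_force: [-0.1, -0.1, 0.5]
opening: 0.798
```

>>> step_arm --targets "0 0 -40 0 0 0;0 0 -90 0 0 0;0 0 -140 0 0 0;0 0 -190 0 0 0;0 0 -190 0 0 0;0 0 -190 0 0 0"

```text
time_s: 15.9
eef_pos: [0.5106, 0.3421, 0.1834]
eef_rot: [-0.0, 0.635, 0.773, -0.0]
wrist_force: [-0.9, -1.2, -0.2]
opening: 0.804
```

>>> step_arm --targets "-100 0 0 0 0 0;-100 0 0 0 0 0;-100 0 0 0 0 0;-100 0 0 0 0 0"

```text
time_s: 16.4
eef_pos: [0.5295, 0.2443, 0.1824]
eef_rot: [-0.001, 0.635, 0.773, -0.001]
wrist_force: [0.2, 0.2, -0.5]
opening: 0.799
```

Run:
```python
from h import *
o=ctrl.get_obs(); print(o['time_s'],o['eef_pos'],o['wrist_force'],o['dq'].round(3))
w=snap('wrist','w15')['image']; s=snap('scene','s15')['image']
z=cv2.resize(s[120:220,180:280],(420,420)); cv2.imwrite('pics/z15.png',np.hstack([z,w[:,100:440]])[:,:,::-1])
```

```text
16.4 [0.52954792 0.24431964 0.18240637] [ 0.17249146  0.18827911 -0.4886863 ] [ 0.022 -0.003 -0.011  0.    -0.001 -0.002]
```

View pics/z15.png

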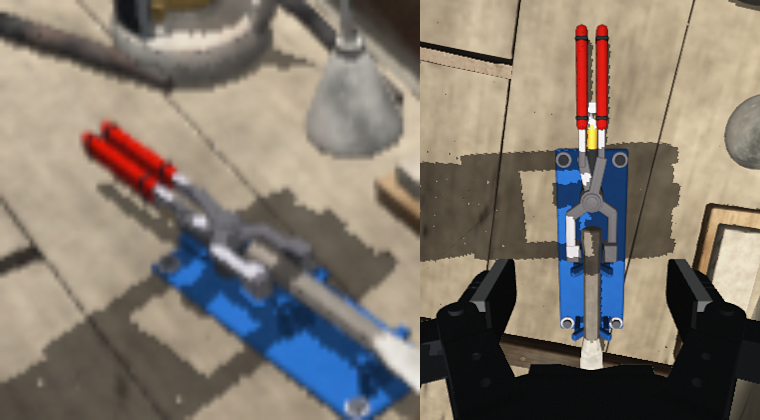

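The jaws are closed on the butt end, the chisel lies in both rests with its edge outward, and the handles are about 33 px (roughly 31 mm) over the outsides, which matches locked. Handing in.

```bash
python3 -c "
from bench import ticket; print(ticket.hand_in())"
```

```text
the job is handed in; nothing more can be done
None
```

The chisel is lying in both V rests of the blue clamp, with its round end between the jaws and its cutting edge away from the handles. I squeezed the red handles past the hard point and they snapped shut. I then opened the gripper, backed off and handed the job in at about 16.5 s.

**Last checks:**
- **Lock:** the last pictures show the jaws closed on the shank. The handles run parallel, about 31 mm over the outsides, which fits the 30 mm given for locked.
- **Handles free:** the handles stood clear of the pads after the snap, with almost no force at the wrist. The highest wrist force I saw in the readings was about 8 N.
- **Punch:** I never went near it. The last view that showed it, as I lifted the chisel, had it lying on the bench. I took no final picture of it.

**What disagreed:** the fingertips sit about 20 mm behind the reported TCP, not at it. Because of this the first grasp shut above the chisel without touching it. I measured the offset in two camera views, went lower and gripped it on the second try.

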